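Square up the stack of test tiles

TASK

Take the last tile out of the plaster mould, set it down flat on the bare board and let go, then take it again by its two short ends and lay it on top of the crooked stack of tiles in the wooden tray. Let go, and then tap the stack from the tray's open end until all four tiles sit flush against the end stop, edges aligned, with the last tile on top. Leave the other things on the shelf where they are.

Things in the scene. Friction and masses are not known exactly. Their poses are not given: they have to be found in the camera images.
- tile_d_center (a point): A plain flat grey stoneware tile, 68 (its x) x 50 (its y) x 8 mm thick, 40 to 85 g; this point is its centre, half-way through the thickness, x along its length, z up. The last tile. It starts in the plaster mould, flat on a pedestal whose top is 30 mm above the board, its length along the mould's x.
- tile_a_center (a point): A plain flat grey stoneware tile, 68 (its x) x 50 (its y) x 8 mm thick, 40 to 85 g; this point is its centre, half-way through the thickness, x along its length, z up. Bottom tile of the crooked stack that starts in the tray (centre 10 mm above the board).
- tile_b_center (a point): A plain flat grey stoneware tile, 68 (its x) x 50 (its y) x 8 mm thick, 40 to 85 g; this point is its centre, half-way through the thickness, x along its length, z up. Second tile of the stack (centre 18 mm above the board).
- tile_c_center (a point): A plain flat grey stoneware tile, 68 (its x) x 50 (its y) x 8 mm thick, 40 to 85 g; this point is its centre, half-way through the thickness, x along its length, z up. Third and at first topmost tile of the stack (centre 26 mm, top face 30 mm above the board; the last tile's centre is at 34 mm once laid on it).
- tray: Fixed plywood channel holding the stack, open on top and at its -x end, stop at its +x end. Origin on the board under its middle, x towards the stop. Floor 6 mm thick, x=-75 to 65 mm. Walls 6 mm thick, inner faces 56 mm apart up to 34 mm height, then flared to 72 mm apart at 46 mm. No finger room beside tiles' long sides; room at both short ends if a tile's centre is near x=-15 mm.
- tray_stop (a point): Middle of the end stop's face at its foot (6 mm above the board); axes as the tray's, this is tray x=+55 mm. The stop is 46 mm high above the board. A flush tile's centre is 34 mm before this point, its open-side end 68 mm before it. The stacked tiles start lengthwise in the channel, 11 to 43 mm short of the stop.
- mould: Fixed plaster press mould; origin on the board under its middle. Base 120 x 100 x 8 mm, pedestal 34 mm wide (y), top at 30 mm height; the tile overhangs it 8 mm at each long side. Cheeks 44 mm wide, 52 mm high, stand 4 mm from the tile's short ends (x=+-38 to +-54 mm), so grip the tile across its width (y). Unused steel toggle clamp, x=57 to 98 mm, 56 mm high.
- jar: Bystander: chalky white lidded jar, 96 mm across, 122 mm high; origin at the centre of its underside.
- cup: Bystander: olive ceramic dipping cup, 84 mm across, 85 mm high; origin at the centre of its underside.
- hydrometer: Bystander: hydrometer in a chrome tube 42 mm across with a 68 mm foot, 200 mm high in all; origin at the centre of its underside.
- prop: Bystander: pale kiln prop, an upright cylinder 40 mm across, 50 mm high; origin at the centre of its underside.
- stick: Bystander: oak stirring stick 200 x 24 x 10 mm lying flat, length along its x; origin at the centre of its underside. The redwood board between tray and mould, from the prop to the stick, is bare (about 200 mm).
- glaze_jar: Bystander: white plastic glaze jar, 80 mm across, 100 mm high; origin at the centre of its underside.
- brush: Bystander: flat glazing brush 190 mm long, lying along its x.

How it is judged:
On the way, in this order (a step that is already met when the one before it is completed fails the run):
1. the last tile lies flat on the bare board, let go (height (world z) of tile_d_center below 0.007 m and angle between tile_d_center's own z axis and vertical below 0.06 rad and contact force between the fingers and tile_d below 0.05 N), for 0.2 s.
2. the last tile lies flat on top of the stack in the tray, let go (z of tile_d_center in the frame of tray between 0.031 and 0.037 m and x of tile_d_center in the frame of tray between -0.05 and 0.024 m and contact force between the fingers and tile_d below 0.05 N and y of tile_d_center in the frame of tray between -0.006 and 0.006 m and angle between tile_d_center's own z axis and vertical below 0.06 rad), for 0.2 s.
At the end, for the whole second after the job is handed in: All four tiles lie flat and at rest in the tray, each with its end within 3 mm of the end stop and its centre within 6 mm of the channel's middle line, the last tile on top (centre 34 mm above the board, +-3 mm) (x of tile_a_center in the frame of tray between 0.018 and 0.024 m and y of tile_a_center in the frame of tray between -0.006 and 0.006 m and angle between each of tile_a_center, tile_b_center, tile_c_center, tile_d_center's own z axis and vertical below 0.06 rad and linear speed of each of tile_a, tile_b, tile_c, tile_d below 0.01 m/s and x of tile_b_center in the frame of tray between 0.018 and 0.024 m and y of tile_b_center in the frame of tray between -0.006 and 0.006 m and x of tile_c_center in the frame of tray between 0.018 and 0.024 m and y of tile_c_center in the frame of tray between -0.006 and 0.006 m and x of tile_d_center in the frame of tray between 0.018 and 0.024 m and y of tile_d_center in the frame of tray between -0.006 and 0.006 m and z of tile_d_center in the frame of tray between 0.031 and 0.037 m); the robot touches nothing.
It fails at once if one of the other things on the shelf is moved by more than 30 mm (distance of any of jar, cup, hydrometer, prop, stick, glaze_jar, brush from where it was at the start of the episode above 0.03 m).
It also fails if it takes over 67 s, if anything falls off the work surface, if the arm or the gripper's body presses on something with over 40 N, if the wrist force passes 120 N, or if a joint passes its speed limit or range.

ROBOT

A 6-joint arm with a two-finger parallel gripper is mounted at the origin on the work surface. World frame = base frame: x ahead of the robot, y to its left, z up, the work surface at z = 0. Lengths are in m, angles in rad, forces in N, time in s.
With the tool pointing down it reaches from about 0.35 to 0.775 m from the base axis. Payload 5.5 kg.
Tool frame: the origin (TCP) lies midway between the tips of the shut fingers; the grasp point (between the pads) lies 19 mm behind it; z points along the fingers, y is the line along which they close (so a half turn about z gives the same grasp; the last joint's range is limited). The gripper opens to 85 mm and grips with 20 to 120 N. Pads are 22 mm wide; open, the fingers measure 114 mm over their backs; the gripper's body (76 mm by 85 mm) begins 54 mm behind the grasp point. The pads swing forward as they close: fully open they stand 13 mm farther back than shut.
Start: joints at [-1.313, 0.313, 0.046, 1.304, 0, 1.431], TCP at [0.223, -0.53, 0.205] pointing down, gripper open.
Joint ranges: [-2.76, 2.76], [-0.86, 1.69], [-1.03, 1.26], [-2.2, 2.34], [-1.47, 1.5], [-3.14, 3.14]. Speed limits (rad/s): [2.57, 2.57, 3.14, 3.14, 3.14, 3.14].

INTERFACE

Orientations are given as a unit quaternion [w, x, y, z].
In Python, from workcell import env gives the robot as it stands.
- The arm moves only by the tool move_arm, never from a script. Its argument "targets" is a list of rows, each a list of 3 entries, a list of its own where there are three numbers: the shift along the tool's x, y, z in mm, then the turn, a rotation vector about the tool's x, y, z in units of 10 degrees (1.0 is 10 degrees), then the closure, from -1 (fully open) to 1 (shut). In form: [[[dx, dy, dz], [ax, ay, az], gripper], ...]. A call has 1 to 5 rows; each row is the pose to reach, as a shift and turn from the pose commanded when the call began, along the tool's axes at that moment; what a row does not reach only later rows make up. A row lasts 1/8 s, in which the tool goes at most 62.5 mm and 10.7 degrees, less where a joint would pass 70% of its speed; a pose out of reach is approached as far as the arm can. A call with a gripper value outside its range is refused whole. The fingers move at their own pace and stop on an object; "squeeze" is the grip in N (left out, the last holds). Time passes only in rows, so rows that repeat a pose let the fingers close. It gives the time, the measured TCP pose, the force, the opening and the grip force at its end, in the units of the state.
- env.get_state(): the state, without advancing time (a new reading comes with each control period).
- env.read_camera(name): name is "scene" or "top" or "wrist"; returns a dict with "pixels" (480x640x3 uint8, red, green, blue), "fovy" (degrees; the focal length in pixels is half the picture's height over the tangent of half this angle, whatever the lens; pixels are square), "cx", "cy" (the principal point, pixels), "extrinsics" (4x4, takes a point from world to camera coordinates); the wrist camera has in their place "mount" (4x4, takes a point from camera to tool coordinates, whose origin is the TCP and whose axes are the flange's). Camera axes: x right, y up, looking along -z (the intrinsics and any distortion apply to the point x, -y, -z); pixel columns grow to the right and rows downward; lengths in m; the calibration is good to about 2 mm. A picture is of the moment at which its call begins: read the wrist's pose just before it. There is no depth.
- env.hand_in(): hands the job in; it is judged then, once.
Trained networks look in a picture, given as the dict that the camera call returned (one of the last four; its "shot" number tells which), for a name from the list of things; names that differ only in an ending like _2 or _b are one class to them, and where a whole thing is asked for, a point or a joint stands for the part that bears it (a point fixed in the world has none). Each returns a list of dicts, best first, with "confidence" (0 to 1); they miss things now and then, are a little off and sometimes report something else, mostly with a low value. They report only what shows in the picture. A call takes as long as a camera call.
- env.spot_in(thing, picture): "centre" ([x, y, z] in m, in world coordinates, good to about 4 mm: the middle of the surface that is visible of it).
- env.regions_of(thing, picture): "mask" (480x640 bool, what is visible of it).
- env.landmark_of(thing, picture): "centre" ([x, y, z] in m, in world coordinates, good to about 4 mm: a listed point, or the origin of a listed thing).
The state is a dict: "clock": time; "joint_pos": joint angles; "qvel": joint speeds; "tau": joint torques, N m; "tcp_pos": TCP position; "orientation": TCP orientation; "wrist_force": force on the tool from outside, world axes, zero at the start; "ft_torque": the same for the moment, N m; "finger_gap": finger opening in m; "grip_force": force on a finger pad.
Only numpy, scipy, OpenCV 4.12 (cv2) and the standard library are available. Lean on these libraries where they do the work, as an engineer would, in place of code of your own. Each camera call takes 0.05 s, during which the arm holds its last target. There are 200 camera calls.

## Working session

There is one attempt and no reset: what is moved stays moved. The work goes in short steps, Python scripts to look and compute and a tool call to move; the robot and the scene stay as the last step left them, time stands still between calls to the robot, and variables do not carry over. Pictures are saved under pics/ and viewed, at most 10 in all, crops included, and the job is handed in when it is done.

Besides the shell and the picture viewer there is one more tool, called after "Call:" in YAML: its name, and indented under it one key for each argument. move_arm: Moves the arm, as the interface text tells. Its arguments: {"type":"object","properties":{"targets":{"type":"array","items":{"type":"array"}},"squeeze":{"type":"number"}},"required":["targets"]}

```bash
mkdir -p pics; cat > h.py <<'E'
import numpy as np, cv2
from workcell import env
from scipy.spatial.transform import Rotation as R
def pic(n,save=None):
    p=env.read_camera(n)
    if save: cv2.imwrite('pics/'+save+'.png',np.ascontiguousarray(p['pixels'][:,:,::-1]))
    return p
def ray(p,u,v,z):
    "pixel to world at height z"
    f=240/np.tan(np.radians(p['fovy'])/2)
    E=np.linalg.inv(np.array(p['extrinsics']))
    d=E[:3,:3]@np.array([(u-p['cx'])/f,-(v-p['cy'])/f,-1]); o=E[:3,3]
    return o+d*(z-o[2])/d[2]
def proj(p,X):
    f=240/np.tan(np.radians(p['fovy'])/2)
    c=np.array(p['extrinsics'])@np.append(X,1)
    return p['cx']+f*c[0]/-c[2],p['cy']+f*c[1]/c[2]
def delta(pos,quat=None):
    s=env.get_state(); T=R.from_quat(np.roll(s['orientation'],-1))
    return T.inv().apply(np.array(pos)-s['tcp_pos'])*1000
E
python3 - <<'E'
from h import *
s=env.get_state(); print(s['clock'],s['tcp_pos'],s['orientation'],s['finger_gap'])
print(R.from_quat(np.roll(s['orientation'],-1)).as_matrix().round(3))
for c in('top','scene'):
    p=pic(c,c+'1'); print(c,p['fovy'],p['cx'],p['cy'],[k for k in p]); print(np.array(p['extrinsics']).round(3).tolist())
    for t in 'tile_d_center tile_c_center tray tray_stop mould prop stick jar cup hydrometer glaze_jar brush'.split():
        for d in env.landmark_of(t,p)[:4 if 'tile' in t else 1]: print(t,np.round(d['centre'],3),round(d['confidence'],2),np.round(proj(p,d['centre'])))
E
```

```text
0.0 [ 0.22260282 -0.52957541  0.20371005] [-8.98228333e-04  9.80284195e-01  1.97590708e-01 -5.44125161e-05] 0.08539854712258173
[[ 0.922  0.387 -0.   ]
 [ 0.387 -0.922  0.002]
 [ 0.    -0.002 -1.   ]]
top 42.95021232466255 313.48951804364907 241.99304493711492 ['pixels', 'fovy', 'cx', 'cy', 'extrinsics', 'shot']
[[0.009, -1.0, 0.015, -0.021], [0.986, 0.012, 0.168, -0.588], [-0.168, 0.013, 0.986, -1.463], [0.0, 0.0, 0.0, 1.0]]
tile_d_center [ 0.505 -0.278  0.037] 0.84 [419. 277.]
tile_c_center [0.541 0.266 0.027] 0.61 [201. 261.]
tile_c_center [0.762 0.032 0.005] 0.59 [296. 179.]
tile_c_center [0.605 0.249 0.008] 0.54 [210. 237.]
tray [ 0.525  0.436 -0.001] 0.73 [135. 268.]
tray_stop [0.602 0.248 0.007] 0.87 [210. 238.]
mould [ 0.503 -0.272 -0.006] 0.84 [414. 280.]
prop [0.542 0.265 0.03 ] 0.67 [201. 260.]
stick [ 0.661 -0.005  0.   ] 0.7 [309. 217.]
jar [0.762 0.031 0.   ] 0.88 [296. 179.]
cup [0.543 0.265 0.026] 0.73 [201. 260.]
hydrometer [0.752 0.158 0.002] 0.78 [247. 182.]
glaze_jar [ 0.568 -0.455 -0.003] 0.61 [484. 255.]
brush [ 0.526  0.438 -0.001] 0.81 [134. 267.]
scene 54.71968656966669 312.6411537904218 246.48923364086892 ['pixels', 'fovy', 'cx', 'cy', 'extrinsics', 'shot']
[[0.531, 0.847, -0.004, -0.302], [-0.642, 0.406, 0.65, 0.344], [0.553, -0.342, 0.76, -1.363], [0.0, 0.0, 0.0, 1.0]]
tile_d_center [ 0.503 -0.276  0.034] 0.93 [183. 279.]
tile_c_center [0.536 0.264 0.026] 0.62 [397. 196.]
tray [0.549 0.254 0.002] 0.86 [395. 207.]
tray_stop [0.608 0.246 0.004] 0.72 [409. 223.]
mould [ 0.502 -0.272 -0.   ] 0.64 [189. 288.]
prop [0.4   0.003 0.   ] 0.93 [277. 210.]
stick [ 0.66  -0.008  0.002] 0.9 [332. 285.]
jar [ 0.503 -0.269  0.003] 0.65 [190. 287.]
cup [ 0.765 -0.194  0.003] 0.96 [281. 365.]
hydrometer [0.752 0.162 0.002] 0.68 [421. 280.]
glaze_jar [ 0.566 -0.458  0.   ] 0.81 [110. 353.]
brush [ 0.526  0.444 -0.003] 0.72 [446. 177.]
```

```bash
python3 - <<'E'
import cv2
a=cv2.imread('pics/top1.png'); 
A=cv2.resize(a[200:330,100:230],(400,400),interpolation=2); B=cv2.resize(a[220:340,350:470],(400,400),interpolation=2)
cv2.imwrite('pics/crop1.png',cv2.hconcat([A,B]))
E
```

```text
(no output)
```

View pics/top1.png

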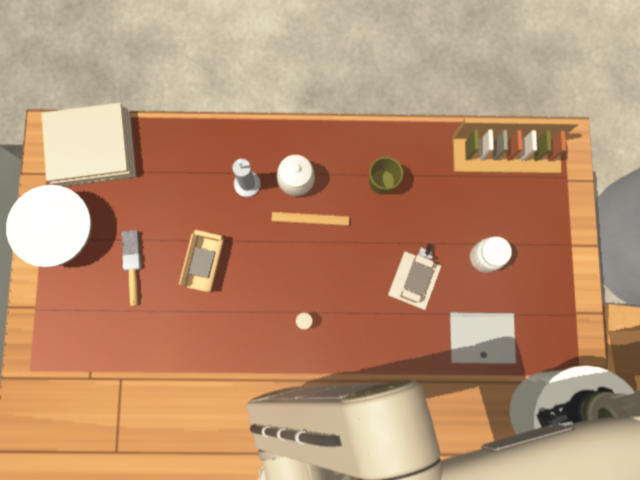

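View pics/crop1.png

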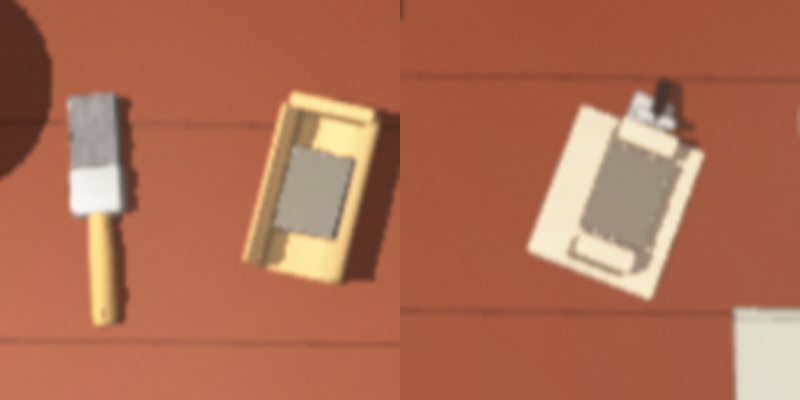

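The top view shows the tray at (201,262) with its stop at the upper end, the stack tile at (201,262), the mould at (415,280) with its clamp at (427,253), the prop at (304,321) and the stick at (310,218). The board between them is bare.

```bash
cat >> h.py <<'E'
def rect(p,m,z):
    "min-area rect of mask on plane z: centre, long-axis angle (deg), sizes mm"
    m=m.astype(np.uint8); n,l,st,_=cv2.connectedComponentsWithStats(m)
    m=(l==1+np.argmax(st[1:,4])).astype(np.uint8)
    c=max(cv2.findContours(m,0,cv2.CHAIN_APPROX_NONE)[0],key=len)[:,0]
    w=np.array([ray(p,u,v,z)[:2] for u,v in c],np.float32)*1000
    (x,y),(a,b),t=cv2.minAreaRect(w)
    if a<b: a,b,t=b,a,t+90
    return round(x,1),round(y,1),round((t+90)%180-90,1),round(a,1),round(b,1)
def wristpic(save=None):
    s=env.get_state(); p=pic('wrist',save)
    T=np.eye(4); T[:3,:3]=R.from_quat(np.roll(s['orientation'],-1)).as_matrix(); T[:3,3]=s['tcp_pos']
    p['extrinsics']=np.linalg.inv(T@np.array(p['mount'])); return p
E
python3 - <<'E'
from h import *
for c in('top','scene'):
    p=pic(c)
    for t,z in(('tile_d',.038),('tile_c',.030),('tray',.046),('mould',.008),('stick',.01)):
        for n in (t,t+'_center'):
          try:
            for d in env.regions_of(n,p)[:3]:
                print(c,n,round(d['confidence'],2),d['mask'].sum(),rect(p,d['mask'],z))
            break
          except Exception as e: print(n,str(e)[:80])
    for t in 'tray tray_stop mould tile_d_center tile_c_center'.split():
        for d in env.landmark_of(t,p)[:2]: print(t,np.round(d['centre'],3),round(d['confidence'],2))
p=pic('wrist'); print(p['fovy'],p['cx'],p['cy'],np.array(p['mount']).round(3).tolist())
E
```

```text
tile_d it knows: brush, cup, glaze_jar, hydrometer, jar, mould, prop, stick, tile_a_cen
top tile_d_center 0.91 539 (503.3, -273.9, -21.3, 67.8, 50.1)
tile_c it knows: brush, cup, glaze_jar, hydrometer, jar, mould, prop, stick, tile_a_cen
top tile_c_center 0.65 572 (537.5, 264.7, -13.1, 69.7, 52.3)
top tile_c_center 0.47 1222 (767.8, 32.5, 0.8, 105.9, 94.7)
top tray 0.88 1402 (541.3, 261.1, -13.4, 143.8, 85.4)
top mould 0.76 1378 (520.2, -278.6, -21.1, 159.7, 99.3)
top stick 0.86 813 (657.3, -4.8, 87.1, 198.2, 29.4)
top stick 0.28 722 (763.8, 160.4, 4.7, 98.5, 65.1)
tray [0.548 0.262 0.001] 0.97
tray_stop [0.608 0.248 0.006] 0.97
mould [ 0.504 -0.274 -0.003] 0.81
tile_d_center [ 0.505 -0.273  0.035] 0.93
tile_c_center [0.539 0.266 0.025] 0.95
tile_d it knows: brush, cup, glaze_jar, hydrometer, jar, mould, prop, stick, tile_a_cen
scene tile_d_center 0.85 587 (505.9, -271.6, -22.9, 66.9, 51.9)
tile_c it knows: brush, cup, glaze_jar, hydrometer, jar, mould, prop, stick, tile_a_cen
scene tile_c_center 0.72 398 (545.0, 262.9, -9.7, 73.6, 48.5)
scene tray 0.73 1159 (563.2, 247.8, -12.3, 168.4, 95.4)
scene mould 0.88 2129 (506.0, -269.4, -20.4, 181.8, 101.2)
scene stick 0.94 990 (664.8, -8.2, 87.3, 201.7, 29.2)
tray [0.549 0.255 0.004] 0.86
tray_stop [0.605 0.248 0.003] 0.78
tray_stop [ 0.525  0.443 -0.001] 0.16
mould [ 0.503 -0.272  0.003] 0.86
mould [0.402 0.005 0.005] 0.23
tile_d_center [ 0.502 -0.273  0.033] 0.8
tile_c_center [0.534 0.263 0.029] 0.63
65.99840881841615 322.4794194128846 235.008172003785 [[0.001, 0.959, 0.282, 0.072], [1.0, -0.001, 0.001, -0.002], [0.002, 0.282, -0.959, -0.17], [0.0, 0.0, 0.0, 1.0]]
```

Call:
move_arm:
  targets:
    - [[60, -20, 0], [0, 0, -1.0], -1]
    - [[120, -40, 10], [0, 0, -2.0], -1]
    - [[180, -60, 20], [0, 0, -3.0], -1]
    - [[240, -80, 30], [0, 0, -4.0], -1]
    - [[300, -100, 40], [0, 0, -5.0], -1]
  squeeze: 40

```text
clock: 3.08
tcp_pos: [0.4569, -0.3249, 0.1656]
orientation: [0.0, 0.803, 0.596, 0.0]
wrist_force: [0.4, -0.0, -0.1]
finger_gap: 0.0857
grip_force: 0.0
```

```bash
cat >> h.py <<'E'
def go(x,y,z,yaw):
    "shift mm (tool axes) and turn (10deg units) to TCP mm, tool-x yaw deg, pointing down"
    s=env.get_state(); T=R.from_quat(np.roll(s['orientation'],-1)); c,n=np.cos(np.radians(yaw)),np.sin(np.radians(yaw))
    G=R.from_matrix([[c,n,0],[n,-c,0],[0,0,-1]])
    print('t',round(s['clock'],2),'tcp',(s['tcp_pos']*1000).round(1),'shift',(T.inv().apply(np.array([x,y,z])-s['tcp_pos']*1000)).round(1),'turn',(np.degrees((T.inv()*G).as_rotvec())/10).round(2),'j',np.round(s['joint_pos'],2),'F',np.round(s['wrist_force'],1),'gap',round(s['finger_gap'],4))
E
python3 -c "
from h import *
go(504,-273.5,140,158.5)"
```

```text
t 3.08 tcp [ 456.9 -324.9  165.6] shift [62.9 30.1 25.6] turn [ 0.    0.01 -8.54] j [-0.76  0.3  -0.07  1.2  -0.    1.1 ] F [ 0.4 -0.  -0.1] gap 0.0857
```

Call:
move_arm:
  targets:
    - [[20, 10, 8], [0, 0, -1.05], -1]
    - [[40, 20, 16], [0, 0, -2.1], -1]
    - [[63, 30, 26], [0, 0, -3.15], -1]
    - [[63, 30, 26], [0, 0, -4.2], -1]
    - [[63, 30, 26], [0, 0, -5.25], -1]

```text
clock: 3.7
tcp_pos: [0.503, -0.2743, 0.1394]
orientation: [-0.0, 0.456, 0.89, -0.0]
wrist_force: [0.3, 0.2, 0.4]
finger_gap: 0.0854
grip_force: 0.0
```

Call:
move_arm:
  targets:
    - [[0, 0, 0], [0, 0, -1.05], -1]
    - [[0, 0, 0], [0, 0, -2.1], -1]
    - [[0, 0, 0], [0, 0, -3.1], -1]
    - [[0, 0, 0], [0, 0, -3.3], -1]
    - [[0, 0, 0], [0, 0, -3.3], -1]

```text
clock: 4.32
tcp_pos: [0.5028, -0.2749, 0.1397]
orientation: [0.0, 0.189, 0.982, -0.0]
wrist_force: [0.5, -0.6, 0.2]
finger_gap: 0.0851
grip_force: 0.0
```

```bash
python3 -c "
from h import *
p=wristpic('w1')
for d in env.regions_of('tile_d_center',p)[:2]: print(d['confidence'],d['mask'].sum(),rect(p,d['mask'],.038))
for d in env.landmark_of('tile_d_center',p)[:2]: print(d['confidence'],d['centre'])
go(504,-273.5,28.5,158.5)"
```

```text
0.61 5777 (504.5, -271.1, -21.2, 69.8, 50.7)
0.57 [0.5054, -0.2748, 0.0327]
t 4.47 tcp [ 502.8 -274.9  139.7] shift [ -0.6   1.8 111.2] turn [-0.    0.   -0.03] j [-0.64  0.34 -0.08  1.15 -0.   -0.26] F [ 1.5  0.2 -0.8] gap 0.0851
```

View pics/w1.png

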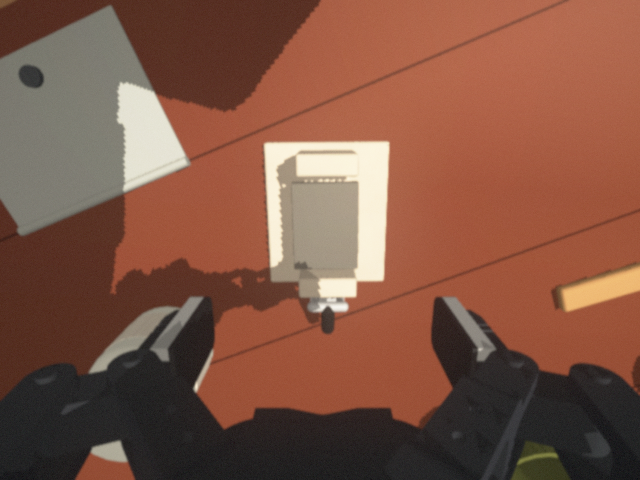

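The wrist view shows the tile centred at (326,225), square to the picture between the open fingers (x about 212 and 435), with the cheeks above and below it and the clamp at (328,315).

Call:
move_arm:
  targets:
    - [[-1, 2, 50], [0, 0, 0], -1]
    - [[-1, 2, 90], [0, 0, 0], -1]
    - [[-1, 2, 111], [0, 0, 0], -1]
    - [[-1, 2, 111], [0, 0, 0], -1]
    - [[-1, 2, 111], [0, 0, 0], 0.0]

```text
clock: 5.1
tcp_pos: [0.5051, -0.2739, 0.0297]
orientation: [0.001, 0.189, 0.982, -0.0]
wrist_force: [-0.6, -0.5, 0.1]
finger_gap: 0.0697
grip_force: 0.0
```

Call:
move_arm:
  targets:
    - [[0, 0, 0], [0, 0, 0], 1]
    - [[0, 0, 0], [0, 0, 0], 1]
    - [[0, 0, 0], [0, 0, 0], 1]
    - [[0, 0, 0], [0, 0, 0], 1]

```text
clock: 5.6
tcp_pos: [0.5045, -0.2735, 0.0289]
orientation: [0.0, 0.188, 0.982, -0.0]
wrist_force: [0.3, -0.3, -0.4]
finger_gap: 0.0001
grip_force: 0.0
```

```bash
python3 -c "
from h import *
s=env.get_state();print(s['grip_force'],s['wrist_force'],s['finger_gap'])
p=wristpic('w2');
q=pic('scene')
for c in(p,q):
  for d in env.regions_of('tile_d_center',c)[:2]: print(d['confidence'],d['mask'].sum(),rect(c,d['mask'],.038))
cv2.imwrite('pics/s2.png',cv2.resize(q['pixels'][180:360,90:290,::-1],(660,594),interpolation=2))
"
```

```text
0.0 [ 0.33555213 -0.28390366 -0.38175709] 7.283248792745439e-05
0.98 9504 (501.4, -270.4, -21.0, 64.0, 50.1)
0.58 485 (507.2, -272.8, -20.9, 65.3, 52.8)
```

View pics/w2.png

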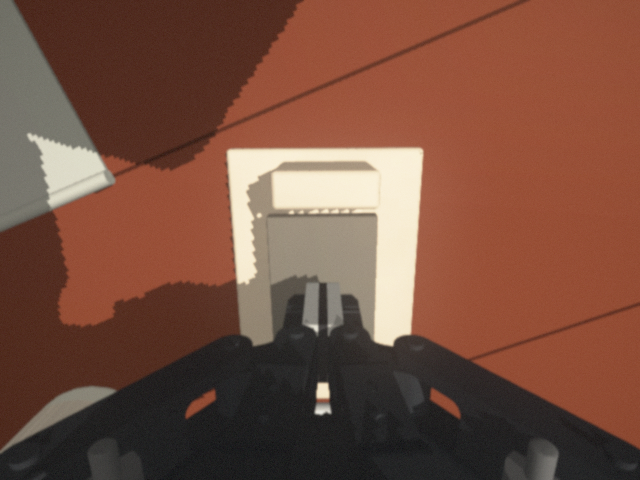

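View pics/s2.png

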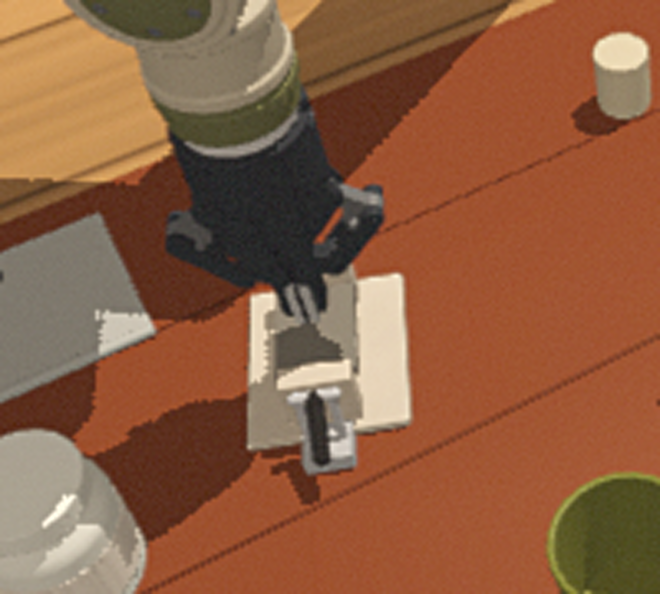

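The fingers closed above the tile, which is still in place in both views (wrist (322,275), scene crop (305,340)). So the tips end higher than the TCP. I'll probe the tile's top to calibrate this.

Call:
move_arm:
  targets:
    - [[0, 0, 1], [0, 0, 0], 1]
    - [[0, 0, 1], [0, 0, 0], 1]

```text
clock: 6.05
tcp_pos: [0.5044, -0.2734, 0.0275]
orientation: [-0.0, 0.188, 0.982, -0.0]
wrist_force: [-0.1, -0.2, 0.1]
finger_gap: -0.0
grip_force: 0.0
```

Call:
move_arm:
  targets:
    - [[0, 0, 1], [0, 0, 0], 1]
    - [[0, 0, 2], [0, 0, 0], 1]

```text
clock: 6.3
tcp_pos: [0.5045, -0.2734, 0.0256]
orientation: [0.0, 0.188, 0.982, -0.0]
wrist_force: [-0.6, 0.5, -0.9]
finger_gap: -0.0001
grip_force: 0.0
```

Call:
move_arm:
  targets:
    - [[0, 0, 1], [0, 0, 0], 1]
    - [[0, 0, 2], [0, 0, 0], 1]

```text
clock: 6.55
tcp_pos: [0.5044, -0.2734, 0.0236]
orientation: [-0.0, 0.188, 0.982, -0.0]
wrist_force: [-0.4, -1.1, -1.0]
finger_gap: -0.0001
grip_force: 0.0
```

Call:
move_arm:
  targets:
    - [[0, 0, 1], [0, 0, 0], 1]
    - [[0, 0, 2], [0, 0, 0], 1]

```text
clock: 6.8
tcp_pos: [0.5045, -0.2734, 0.0216]
orientation: [0.0, 0.188, 0.982, -0.0]
wrist_force: [-0.7, -1.1, 0.3]
finger_gap: -0.0003
grip_force: 0.0
```

Call:
move_arm:
  targets:
    - [[0, 0, 1], [0, 0, 0], 1]
    - [[0, 0, 2], [0, 0, 0], 1]

```text
clock: 7.05
tcp_pos: [0.5045, -0.2734, 0.0196]
orientation: [0.0, 0.188, 0.982, -0.0]
wrist_force: [0.1, -0.1, 0.3]
finger_gap: -0.0001
grip_force: 0.0
```

```bash
python3 -c "
from h import *
s=env.get_state(); q=pic('scene'); u,v=proj(q,s['tcp_pos']); k=5
im=cv2.resize(q['pixels'][230:330,130:240,::-1],None,fx=k,fy=k,interpolation=2)
for h,c in((0,(0,0,255)),(.01,(0,255,0)),(.02,(255,0,0)),(.03,(0,255,255))):
  u,v=proj(q,s['tcp_pos']+[0,0,h]); cv2.circle(im,(int((u-130)*k),int((v-230)*k)),3,c,-1); print(u,v)
cv2.imwrite('pics/s3.png',im)
p=wristpic()
for h in(0,.01,.02,.03): print(proj(p,s['tcp_pos']+[0,0,h]))
for c in(p,q):
  for d in env.regions_of('tile_d_center',c)[:1]: print(d['confidence'],d['mask'].sum(),rect(c,d['mask'],.038))
  for d in env.landmark_of('tile_d_center',c)[:1]: print(d['centre'])
"
```

```text
186.1042153049956 283.60624355800576
185.09010312604244 280.7812373752241
184.0599466316977 277.9115366397879
183.01336202918293 274.9960722224683
(np.float64(318.9336678548255), np.float64(280.1194249314826))
(np.float64(318.7605894937619), np.float64(288.5712603982937))
(np.float64(318.5672864545486), np.float64(298.0107158716777))
(np.float64(318.3499938026187), np.float64(308.6216422230326))
0.78 9774 (499.0, -269.5, -21.0, 59.1, 50.0)
[0.5092, -0.2778, 0.0338]
0.64 417 (510.0, -273.1, -21.0, 70.7, 50.3)
[0.5031, -0.2764, 0.0344]
```

View pics/s3.png

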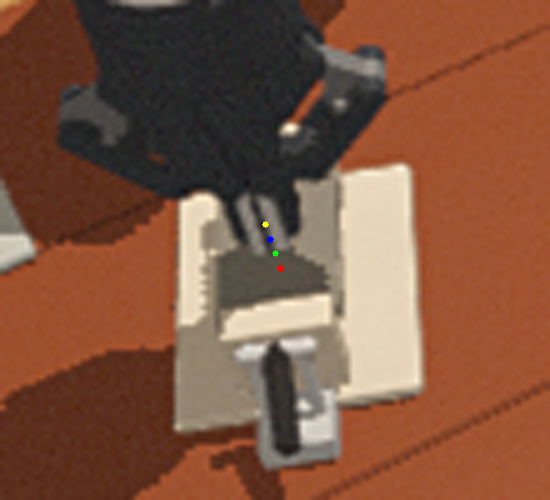

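The marked heights show the finger tips 10 to 20 mm above the reported TCP (tip at about (270,250) in the crop, near green/blue), just above the tile's top. I'll continue the probe.

Call:
move_arm:
  targets:
    - [[0, 0, 1], [0, 0, 0], 1]
    - [[0, 0, 1.5], [0, 0, 0], 1]

```text
clock: 7.6
tcp_pos: [0.5044, -0.2734, 0.0181]
orientation: [0.0, 0.188, 0.982, -0.0]
wrist_force: [-0.4, 0.4, -0.1]
finger_gap: -0.0003
grip_force: 0.0
```

Call:
move_arm:
  targets:
    - [[0, 0, 1], [0, 0, 0], 1]
    - [[0, 0, 1.5], [0, 0, 0], 1]

```text
clock: 7.85
tcp_pos: [0.5044, -0.2734, 0.0166]
orientation: [-0.0, 0.188, 0.982, -0.0]
wrist_force: [0.1, 0.1, -0.5]
finger_gap: 0.0003
grip_force: 0.0
```

Call:
move_arm:
  targets:
    - [[0, 0, 1], [0, 0, 0], 1]
    - [[0, 0, 1.5], [0, 0, 0], 1]

```text
clock: 8.1
tcp_pos: [0.5044, -0.2734, 0.0151]
orientation: [-0.0, 0.188, 0.982, -0.0]
wrist_force: [-0.3, -0.1, 0.1]
finger_gap: -0.0001
grip_force: 0.0
```

Call:
move_arm:
  targets:
    - [[0, 0, 1], [0, 0, 0], 1]
    - [[0, 0, 2], [0, 0, 0], 1]

```text
clock: 8.35
tcp_pos: [0.5045, -0.2735, 0.0131]
orientation: [0.0, 0.188, 0.982, -0.0]
wrist_force: [0.3, -1.4, -0.4]
finger_gap: -0.0002
grip_force: 0.0
```

Call:
move_arm:
  targets:
    - [[0, 0, 1], [0, 0, 0], 1]
    - [[0, 0, 2], [0, 0, 0], 1]

```text
clock: 8.6
tcp_pos: [0.5045, -0.2734, 0.0114]
orientation: [0.0, 0.188, 0.982, -0.0]
wrist_force: [-2.1, 1.0, 7.8]
finger_gap: 0.0
grip_force: 4.1
```

```bash
python3 -c "
from h import *
s=env.get_state(); q=pic('scene'); k=5
im=cv2.resize(q['pixels'][230:330,150:220,::-1],None,fx=k,fy=k,interpolation=2)
p=wristpic(); w=p['pixels'][190:440,200:450,::-1]
im2=cv2.resize(w,(500,500))
cv2.imwrite('pics/s4.png',cv2.resize(cv2.hconcat([im[:500],im2]),(800,470)))
for X in(s['tcp_pos'],s['tcp_pos']+[0,0,.02]): print(proj(p,X),proj(q,X))
print(s['wrist_force'],s['tcp_pos'])
"
```

```text
(np.float64(318.9421547883098), np.float64(279.7806748466317)) (np.float64(186.9110835789443), np.float64(285.9011416929403))
(np.float64(318.5731787971491), np.float64(297.6326874707477)) (np.float64(184.8927183337878), np.float64(280.2793358803207))
[-2.05891925  1.04824716  7.77089407] [ 0.50445311 -0.27344675  0.01135779]
```

View pics/s4.png

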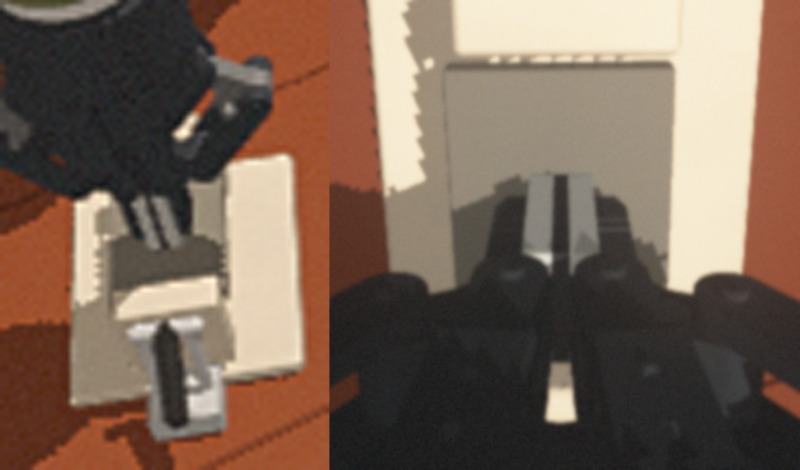

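The fingers sit centred on the tile (crop column 560, tile 445 to 675), and contact came at TCP z of about 11.7 mm. So the shut tips are about 26 mm above the reported TCP. I'll open, go lower and grip.

Call:
move_arm:
  targets:
    - [[0, 0, -25], [0, 0, 0], -1]
    - [[0, 0, -25], [0, 0, 0], -1]
    - [[0, 0, -25], [0, 0, 0], -1]
    - [[0, 0, -25], [0, 0, 0], -1]
    - [[0, 0, -10], [0, 0, 0], -1]

```text
clock: 9.32
tcp_pos: [0.5051, -0.2739, 0.0211]
orientation: [0.001, 0.188, 0.982, -0.0]
wrist_force: [0.1, 0.1, 0.4]
finger_gap: 0.0854
grip_force: 0.0
```

Call:
move_arm:
  targets:
    - [[0, 0, 10], [0, 0, 0], -1]
    - [[0, 0, 20], [0, 0, 0], -1]
    - [[0, 0, 20], [0, 0, 0], -1]
    - [[0, 0, 20], [0, 0, 0], 1]
    - [[0, 0, 20], [0, 0, 0], 1]

```text
clock: 9.95
tcp_pos: [0.5049, -0.2737, 0.0017]
orientation: [0.0, 0.188, 0.982, -0.0]
wrist_force: [0.7, 0.3, 0.6]
finger_gap: 0.0517
grip_force: 0.0
```

Call:
move_arm:
  targets:
    - [[0, 0, 0], [0, 0, 0], 1]
    - [[0, 0, 0], [0, 0, 0], 1]
    - [[0, 0, 0], [0, 0, 0], 1]

```text
clock: 10.32
tcp_pos: [0.505, -0.2738, 0.0019]
orientation: [0.001, 0.188, 0.982, -0.0]
wrist_force: [-0.5, 0.9, 5.9]
finger_gap: 0.0486
grip_force: 41.9
```

Call:
move_arm:
  targets:
    - [[0, 0, -30], [0, 0, 0], 1]
    - [[0, 0, -60], [0, 0, 0], 1]
    - [[10, 40, -65], [0, 0, 0], 1]
    - [[22, 90, -65], [0, 0, 0], 1]
    - [[35, 145, -65], [0, 0, 0], 1]

```text
clock: 10.95
tcp_pos: [0.5253, -0.1247, 0.0659]
orientation: [-0.0, 0.189, 0.982, 0.0]
wrist_force: [1.5, 0.4, -1.3]
finger_gap: 0.0486
grip_force: 41.8
```

Call:
move_arm:
  targets:
    - [[10, 40, 0], [0, 0, 0], 1]
    - [[20, 80, 0], [0, 0, 0], 1]
    - [[27, 109, 15], [0, 0, 0], 1]
    - [[27, 109, 40], [0, 0, 0], 1]
    - [[27, 109, 50], [0, 0, 0], 1]

```text
clock: 11.58
tcp_pos: [0.5392, -0.0137, 0.0144]
orientation: [-0.002, 0.188, 0.982, -0.0]
wrist_force: [0.3, 0.5, -1.6]
finger_gap: 0.0488
grip_force: 41.8
```

```bash
python3 -c "
from h import *
go(540,-15,-28,158.5)"
```

```text
t 11.57 tcp [539.2 -13.7  14.4] shift [-1.4 -0.8 42.4] turn [-0.   -0.02 -0.02] j [-0.17  0.38 -0.35  0.84 -0.    0.2 ] F [ 0.3  0.5 -1.6] gap 0.0488
```

Call:
move_arm:
  targets:
    - [[0, 0, 20], [0, 0, 0], 1]
    - [[0, 0, 33], [0, 0, 0], 1]
    - [[0, 0, 38], [0, 0, 0], 1]
    - [[0, 0, 39], [0, 0, 0], 1]
    - [[0, 0, 39], [0, 0, 0], 1]

```text
clock: 12.2
tcp_pos: [0.5413, -0.0147, -0.0223]
orientation: [0.0, 0.188, 0.982, -0.0]
wrist_force: [1.2, -0.3, -0.9]
finger_gap: 0.0487
grip_force: 41.8
```

Call:
move_arm:
  targets:
    - [[0, 0, 1], [0, 0, 0], 1]
    - [[0, 0, 2], [0, 0, 0], 1]
    - [[0, 0, 2], [0, 0, 0], 1]

```text
clock: 12.58
tcp_pos: [0.5408, -0.0145, -0.0248]
orientation: [0.0, 0.188, 0.982, -0.0]
wrist_force: [0.2, 0.5, -1.6]
finger_gap: 0.0486
grip_force: 41.8
```

Call:
move_arm:
  targets:
    - [[0, 0, 1], [0, 0, 0], 1]
    - [[0, 0, 1.5], [0, 0, 0], 1]
    - [[0, 0, 1.5], [0, 0, 0], 1]

```text
clock: 12.95
tcp_pos: [0.5407, -0.0145, -0.0264]
orientation: [-0.0, 0.188, 0.982, -0.0]
wrist_force: [0.4, 0.5, -0.9]
finger_gap: 0.0487
grip_force: 41.8
```

Call:
move_arm:
  targets:
    - [[0, 0, 1], [0, 0, 0], 1]
    - [[0, 0, 1.5], [0, 0, 0], 1]

```text
clock: 13.2
tcp_pos: [0.5408, -0.0145, -0.0279]
orientation: [-0.0, 0.188, 0.982, -0.0]
wrist_force: [0.3, 0.7, -0.3]
finger_gap: 0.0486
grip_force: 41.8
```

Call:
move_arm:
  targets:
    - [[0, 0, 1], [0, 0, 0], 1]
    - [[0, 0, 1], [0, 0, 0], 1]

```text
clock: 13.45
tcp_pos: [0.5408, -0.0145, -0.0281]
orientation: [0.0, 0.188, 0.982, -0.0]
wrist_force: [-2.4, 1.1, 5.4]
finger_gap: 0.0484
grip_force: 42.5
```

Call:
move_arm:
  targets:
    - [[0, 0, 1], [0, 0, 0], 1]
    - [[0, 0, 1], [0, 0, 0], 1]

```text
clock: 13.7
tcp_pos: [0.5408, -0.0145, -0.0281]
orientation: [0.0, 0.188, 0.982, -0.0]
wrist_force: [-5.5, 1.3, 14.5]
finger_gap: 0.0487
grip_force: 43.3
```

Call:
move_arm:
  targets:
    - [[0, 0, -1], [0, 0, 0], -1]
    - [[0, 0, -1], [0, 0, 0], -1]
    - [[0, 0, -1], [0, 0, 0], -1]
    - [[0, 0, -10], [0, 0, 0], -1]
    - [[0, 0, -50], [0, 0, 0], -1]

```text
clock: 14.32
tcp_pos: [0.5384, -0.0141, 0.0188]
orientation: [-0.003, 0.188, 0.982, -0.0]
wrist_force: [-0.6, -0.2, 1.3]
finger_gap: 0.0853
grip_force: 0.0
```

Call:
move_arm:
  targets:
    - [[0, 0, -30], [0, 0, 0], -1]
    - [[0, 0, -50], [0, 0, 0], -1]
    - [[0, 0, -50], [0, 0, 0], -1]

```text
clock: 14.7
tcp_pos: [0.5425, -0.0148, 0.0722]
orientation: [0.002, 0.188, 0.982, -0.0]
wrist_force: [-0.7, -0.7, 0.5]
finger_gap: 0.0857
grip_force: 0.0
```

```bash
python3 -c "
from h import *
p=wristpic('w5'); q=pic('scene')
for c in (p,q):
  for d in env.regions_of('tile_d_center',c)[:2]: print(round(d['confidence'],2),d['mask'].sum(),rect(c,d['mask'],.008))
  for d in env.landmark_of('tile_d_center',c)[:2]: print(d['confidence'],d['centre'])
go(540,-15,20,248.5)"
```

```text
0.66 7578 (540.1, -12.2, -21.0, 69.3, 49.9)
0.78 [0.5429, -0.016, 0.0032]
0.82 565 (545.9, -14.7, -21.6, 75.5, 52.2)
0.91 [0.5417, -0.018, 0.0029]
0.41 [0.6631, -0.004, 0.0046]
t 15.0 tcp [539.9 -14.3  69. ] shift [-0.4 -0.6 49. ] turn [ 0.01 -0.01 -9.02] j [-0.18  0.33 -0.28  0.97 -0.    0.2 ] F [ 0.6 -0.2  0.1] gap 0.0857
```

View pics/w5.png

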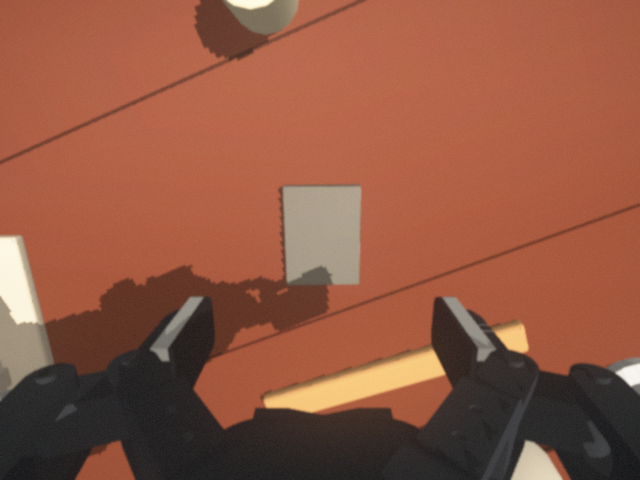

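The tile lies flat at (322,235), square between the pads. The prop (262,10) and stick (395,365) are clear. Next I'll turn 90° for the short ends.

Call:
move_arm:
  targets:
    - [[0, 0, 5], [0, 0, -1.0], -1]
    - [[0, 0, 10], [0, 0, -2.0], -1]
    - [[0, 0, 20], [0, 0, -3.0], -1]
    - [[0, 0, 30], [0, 0, -4.0], -1]
    - [[0, 0, 40], [0, 0, -5.0], -1]

```text
clock: 15.62
tcp_pos: [0.5402, -0.0144, 0.029]
orientation: [-0.001, -0.247, 0.969, 0.0]
wrist_force: [0.1, -0.9, 0.3]
finger_gap: 0.0857
grip_force: 0.0
```

Call:
move_arm:
  targets:
    - [[0, 0, 0], [0, 0, -1.0], -1]
    - [[0, 0, 0], [0, 0, -2.0], -1]
    - [[0, 0, 0], [0, 0, -3.0], -1]
    - [[0, 0, 0], [0, 0, -4.0], -1]
    - [[0, 0, 0], [0, 0, -4.0], -1]

```text
clock: 16.25
tcp_pos: [0.5403, -0.0144, 0.0294]
orientation: [-0.0, -0.561, 0.828, 0.0]
wrist_force: [-0.7, 0.5, 0.1]
finger_gap: 0.0855
grip_force: 0.0
```

```bash
python3 -c "
from h import *
go(540.8,-14.5,-31,248.5)"
```

```text
t 16.25 tcp [540.3 -14.4  29.4] shift [-0.2 -0.6 60.4] turn [ 0.01 -0.   -0.03] j [-0.18  0.37 -0.33  0.87 -0.   -1.37] F [-0.7  0.5  0.1] gap 0.0855
```

Call:
move_arm:
  targets:
    - [[0, 0, 30], [0, 0, 0], -1]
    - [[0, 0, 50], [0, 0, 0], -1]
    - [[0, 0, 58], [0, 0, 0], -1]
    - [[0, 0, 60], [0, 0, 0], -1]
    - [[0, 0, 60], [0, 0, 0], -1]

```text
clock: 16.88
tcp_pos: [0.5413, -0.0146, -0.0294]
orientation: [0.0, -0.561, 0.828, -0.0]
wrist_force: [0.1, -0.5, 0.2]
finger_gap: 0.0858
grip_force: 0.0
```

Call:
move_arm:
  targets:
    - [[0, 0, 0], [0, 0, 0], 1]
    - [[0, 0, 0], [0, 0, 0], 1]
    - [[0, 0, 0], [0, 0, 0], 1]

```text
clock: 17.25
tcp_pos: [0.5416, -0.0147, -0.0285]
orientation: [0.001, -0.561, 0.828, -0.001]
wrist_force: [-0.9, 0.7, 5.2]
finger_gap: 0.066
grip_force: 43.1
```

Call:
move_arm:
  targets:
    - [[0, 0, -40], [0, 0, 0], 1]
    - [[0, 0, -90], [0, 0, 0], 1]
    - [[-45, 15, -105], [0, 0, -0.2], 1]
    - [[-95, 32, -105], [0, 0, -0.4], 1]
    - [[-145, 50, -105], [0, 0, -0.8], 1]

```text
clock: 17.88
tcp_pos: [0.5486, 0.14, 0.0763]
orientation: [0.001, -0.618, 0.786, -0.001]
wrist_force: [0.9, -0.4, -0.7]
finger_gap: 0.0658
grip_force: 45.3
```

```bash
python3 -c "
from h import *
go(556,310,75,256.7)"
```

```text
t 17.88 tcp [548.6 140.   76.3] shift [-166.9   33.     1.3] turn [-0.01  0.   -0.04] j [ 0.11  0.36 -0.21  1.   -0.   -1.22] F [ 0.9 -0.4 -0.7] gap 0.0658
```

Call:
move_arm:
  targets:
    - [[-50, 10, 0], [0, 0, 0], 1]
    - [[-100, 20, 0], [0, 0, 0], 1]
    - [[-145, 29, 0], [0, 0, 0], 1]
    - [[-167, 33, 0], [0, 0, 0], 1]
    - [[-167, 33, 0], [0, 0, 0], 1]

```text
clock: 18.5
tcp_pos: [0.5553, 0.3099, 0.0751]
orientation: [-0.0, -0.619, 0.786, -0.0]
wrist_force: [-0.6, -0.6, -1.1]
finger_gap: 0.066
grip_force: 45.3
```

```bash
python3 -c "
from h import *
p=wristpic('w6'); q=pic('top')
for c in (p,q):
  for t,z in (('tile_c_center',.03),('tray',.046)):
    for d in env.regions_of(t,c)[:2]: print(t,round(d['confidence'],2),d['mask'].sum(),rect(c,d['mask'],z))
  for t in('tile_c_center','tray','tray_stop'):
    for d in env.landmark_of(t,c)[:1]: print(t,d['confidence'],d['centre'])
go(538.4,263.5,75,256.7)"
```

```text
tile_c_center 0.79 10306 (539.4, 266.7, -12.9, 68.1, 50.5)
tray 0.91 25872 (543.7, 264.9, -11.7, 140.8, 79.2)
tray 0.5 506 (688.9, 188.1, 62.6, 30.6, 4.9)
tile_c_center 0.83 [0.5448, 0.2647, 0.0278]
tray_stop 0.73 [0.6004, 0.2534, 0.0048]
tile_c_center 0.58 562 (538.2, 264.4, -13.4, 67.8, 53.3)
tray 0.84 1145 (539.6, 261.0, -12.6, 140.5, 80.6)
tray 0.69 231 (560.8, 307.8, -15.8, 68.7, 23.6)
tile_c_center 0.74 [0.5418, 0.2636, 0.0237]
tray 0.68 [0.5498, 0.2629, -0.0006]
tray_stop 0.96 [0.608, 0.2469, 0.0101]
t 19.1 tcp [555.6 308.4  75.2] shift [47.7  6.   0.2] turn [-0.   -0.   -0.04] j [ 0.38  0.49 -0.01  1.07 -0.   -0.95] F [-0.9  0.1  0.7] gap 0.0661
```

View pics/w6.png

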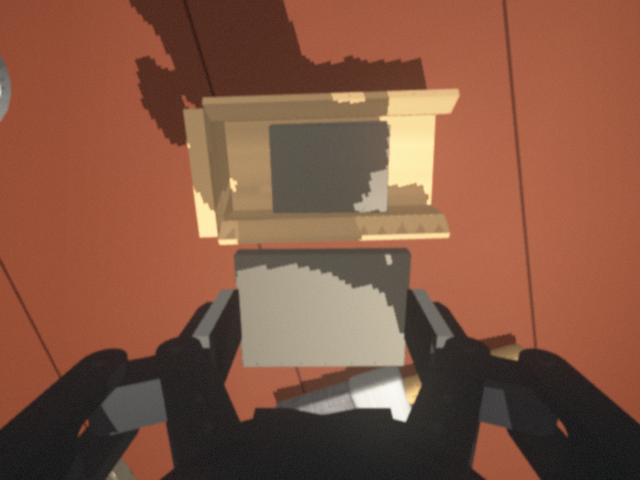

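The wrist view shows tile C in the channel at (330,167) with the stop at left (200,170), and tile D held square at (323,308). I'll measure D against C and the tray walls in the same picture, so the camera bias cancels.

```bash
python3 -c "
from h import *
p=wristpic(); s=env.get_state()
for d in env.regions_of('tile_d_center',p)[:3]:
  m=d['mask']; print(round(d['confidence'],2),m.sum(),np.argwhere(m).mean(0))
  for z in(.030,.1116): print(z,rect(p,m,z))
# by-hand corners
D=[ray(p,u,v,.1116)*1000 for u,v in((235,250),(410,250),(406,366),(243,366))]
print('D',np.mean(D,0).round(1),np.round([np.linalg.norm(D[0]-D[1]),np.linalg.norm(D[1]-D[2])],1))
for n,z,P in(('outer',.046,((203,98),(459,90),(449,235),(218,243))),('C',.03,((270,124),(389,121),(388,211),(273,213)))):
  W=np.array([ray(p,u,v,z)*1000 for u,v in P]); print(n,W.mean(0).round(1),np.linalg.norm(W-np.roll(W,-1,0),axis=1).round(1),np.degrees(np.arctan2(*(W[0]-W[1])[1::-1])).round(1),np.degrees(np.arctan2(*(W[3]-W[2])[1::-1])).round(1))
W=[ray(p,u,v,.046)*1000 for u,v in((218,236),(212,108))]; print('stop inner face top ends',np.round(W,1))
print(s['tcp_pos'])
"
```

```text
0.6 19545 [306.51859811 322.26600153]
0.03 (564.7, 351.8, -13.3, 109.6, 84.4)
0.1116 (554.6, 309.7, -13.3, 68.1, 52.4)
D [554.2 310.  111.6] [66.7 51.6]
outer [538.2 264.1  46. ] [129.3  76.2 130.3  77. ] -12.0 -11.6
C [539.2 264.8  30. ] [66.3 51.3 68.6 50.8] -12.3 -12.7
stop inner face top ends [[608.9 284.5  46. ]
 [590.4 218.9  46. ]]
[0.55557425 0.30854887 0.07520026]
```

Call:
move_arm:
  targets:
    - [[25, 5, 0], [0, 0, 0], 1]
    - [[47, 11, 0], [0, 0, 0], 1]
    - [[47, 11, 30], [0, 0, 0], 1]
    - [[47, 11, 55], [0, 0, 0], 1]
    - [[47, 11, 62], [0, 0, 0], 1]

```text
clock: 19.82
tcp_pos: [0.5323, 0.2652, 0.0116]
orientation: [-0.001, -0.618, 0.786, 0.0]
wrist_force: [-0.6, -0.1, 0.1]
finger_gap: 0.0661
grip_force: 45.3
```

Call:
move_arm:
  targets:
    - [[0, 0, 3], [0, 0, 0], 1]
    - [[0, 0, 6], [0, 0, 0], 1]
    - [[0, 0, 8], [0, 0, 0], 1]
    - [[0, 0, 8], [0, 0, 0], 1]

```text
clock: 20.32
tcp_pos: [0.5339, 0.2658, 0.0055]
orientation: [0.0, -0.618, 0.786, -0.0]
wrist_force: [0.7, 0.2, -0.2]
finger_gap: 0.0656
grip_force: 45.3
```

Call:
move_arm:
  targets:
    - [[0, 0, 1], [0, 0, 0], 1]
    - [[0, 0, 2], [0, 0, 0], 1]
    - [[0, 0, 2], [0, 0, 0], 1]

```text
clock: 20.7
tcp_pos: [0.5336, 0.2657, 0.003]
orientation: [-0.0, -0.618, 0.786, 0.0]
wrist_force: [0.3, 0.4, -0.4]
finger_gap: 0.0657
grip_force: 45.3
```

Call:
move_arm:
  targets:
    - [[0, 0, 1], [0, 0, 0], 1]
    - [[0, 0, 1.5], [0, 0, 0], 1]
    - [[0, 0, 1.5], [0, 0, 0], 1]

```text
clock: 21.08
tcp_pos: [0.5336, 0.2657, 0.0016]
orientation: [-0.0, -0.618, 0.786, -0.0]
wrist_force: [0.4, 0.2, -1.2]
finger_gap: 0.0659
grip_force: 45.3
```

Call:
move_arm:
  targets:
    - [[0, 0, 1], [0, 0, 0], 1]
    - [[0, 0, 1], [0, 0, 0], 1]

```text
clock: 21.32
tcp_pos: [0.5337, 0.2657, 0.0015]
orientation: [0.0, -0.618, 0.786, -0.0]
wrist_force: [-1.9, -1.0, 5.6]
finger_gap: 0.0662
grip_force: 46.1
```

Call:
move_arm:
  targets:
    - [[0, 0, 1], [0, 0, 0], 1]
    - [[0, 0, 1], [0, 0, 0], 1]

```text
clock: 21.58
tcp_pos: [0.5338, 0.2657, 0.0015]
orientation: [0.0, -0.618, 0.786, -0.0]
wrist_force: [-4.4, -2.2, 11.8]
finger_gap: 0.0664
grip_force: 46.9
```

Call:
move_arm:
  targets:
    - [[0, 0, -1], [0, 0, 0], -1]
    - [[0, 0, -1], [0, 0, 0], -1]
    - [[0, 0, -1], [0, 0, 0], -1]
    - [[0, 0, -15], [0, 0, 0], -1]
    - [[0, 0, -50], [0, 0, 0], -1]

```text
clock: 22.2
tcp_pos: [0.5321, 0.2652, 0.049]
orientation: [-0.002, -0.618, 0.786, 0.001]
wrist_force: [-0.2, 0.1, 0.9]
finger_gap: 0.085
grip_force: 0.0
```

Call:
move_arm:
  targets:
    - [[0, 0, -25], [0, 0, 0], -1]
    - [[-25, 0, -50], [0, 0, 0], -1]
    - [[-50, 0, -50], [0, 0, 0], -1]
    - [[-50, 0, -50], [0, 0, 0], -1]

```text
clock: 22.7
tcp_pos: [0.5463, 0.3158, 0.1009]
orientation: [0.001, -0.618, 0.786, -0.0]
wrist_force: [-0.0, -0.7, -0.1]
finger_gap: 0.0856
grip_force: 0.0
```

```bash
python3 -c "
from h import *
p=wristpic('w7')
for d in env.regions_of('tile_d_center',p)[:2]: print(round(d['confidence'],2),d['mask'].sum(),rect(p,d['mask'],.038))
go(476,278,60,166.8)"
```

```text
0.96 9191 (533.0, 268.4, -13.6, 69.5, 50.6)
t 22.8 tcp [545.1 314.1  99.8] shift [51.4 58.6 39.8] turn [-0.   -0.    8.95] j [ 0.4   0.46  0.01  1.12 -0.   -0.94] F [-0.7 -0.6 -1.2] gap 0.0855
```

View pics/w7.png

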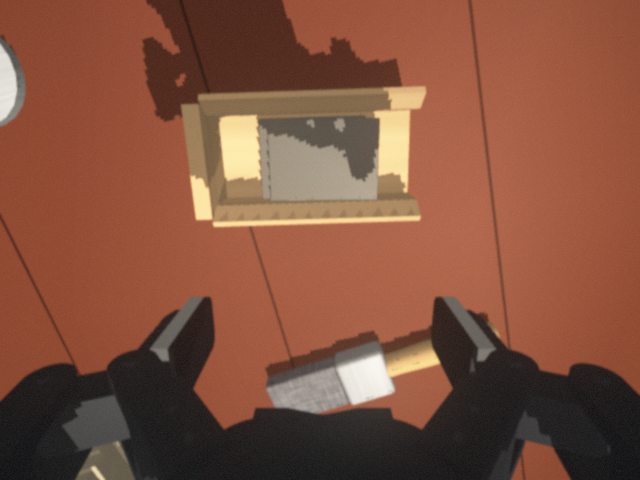

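Tile D sits flat in the channel at (320,158), clear of both ends. Next I'll shut the fingers, turn, and go to the open end to tap.

Call:
move_arm:
  targets:
    - [[10, 15, 0], [0, 0, 1.0], 1]
    - [[20, 30, 5], [0, 0, 2.0], 1]
    - [[30, 45, 10], [0, 0, 3.0], 1]
    - [[40, 60, 15], [0, 0, 4.0], 1]
    - [[50, 72, 20], [0, 0, 5.0], 1]

```text
clock: 23.42
tcp_pos: [0.4624, 0.2814, 0.0793]
orientation: [-0.001, -0.224, 0.975, -0.0]
wrist_force: [-0.4, 0.2, 0.1]
finger_gap: -0.0002
grip_force: 0.0
```

Call:
move_arm:
  targets:
    - [[0, 0, 0], [0, 0, 1.0], 1]
    - [[0, 0, 0], [0, 0, 2.0], 1]
    - [[0, 0, 0], [0, 0, 3.0], 1]
    - [[0, 0, 0], [0, 0, 4.0], 1]
    - [[0, 0, 0], [0, 0, 4.0], 1]

```text
clock: 24.05
tcp_pos: [0.4633, 0.2819, 0.0795]
orientation: [-0.0, 0.119, 0.993, -0.0]
wrist_force: [0.7, -0.2, -0.3]
finger_gap: -0.0001
grip_force: 0.0
```

```bash
python3 -c "
from h import *
go(463.7,281.9,-17.5,167)"
```

```text
t 24.05 tcp [463.3 281.9  79.5] shift [-0.4  0.2 97. ] turn [-0.   -0.   -0.07] j [ 0.4   0.32 -0.26  0.99 -0.    0.64] F [ 0.7 -0.2 -0.3] gap -0.0001
```

Call:
move_arm:
  targets:
    - [[6, 0, 40], [0, 0, 0], 1]
    - [[6, 0, 75], [0, 0, 0], 1]
    - [[6, 0, 90], [0, 0, 0], 1]
    - [[6, 0, 97], [0, 0, 0], 1]
    - [[6, 0, 97], [0, 0, 0], 1]

```text
clock: 24.68
tcp_pos: [0.4584, 0.2843, -0.0169]
orientation: [0.0, 0.119, 0.993, 0.0]
wrist_force: [-0.6, 0.3, 0.6]
finger_gap: -0.0
grip_force: 0.0
```

Call:
move_arm:
  targets:
    - [[-5, 0, 0], [0, 0, 0], 1]
    - [[-10, 0, 0], [0, 0, 0], 1]
    - [[-15, 0, 0], [0, 0, 0], 1]
    - [[-20, 0, 0], [0, 0, 0], 1]
    - [[-25, 0, 0], [0, 0, 0], 1]

```text
clock: 25.3
tcp_pos: [0.4826, 0.2782, -0.0173]
orientation: [0.0, 0.119, 0.993, -0.0]
wrist_force: [0.3, -0.6, -0.3]
finger_gap: 0.0001
grip_force: 0.0
```

Call:
move_arm:
  targets:
    - [[-3, 0, 0], [0, 0, 0], 1]
    - [[-6, 0, 0], [0, 0, 0], 1]
    - [[-9, 0, 0], [0, 0, 0], 1]
    - [[-12, 0, 0], [0, 0, 0], 1]
    - [[-15, 0, 0], [0, 0, 0], 1]

```text
clock: 25.92
tcp_pos: [0.4967, 0.2747, -0.0174]
orientation: [-0.0, 0.119, 0.993, -0.0]
wrist_force: [-1.5, 0.1, -0.0]
finger_gap: 0.0002
grip_force: 0.7
```

Call:
move_arm:
  targets:
    - [[-3, 0, 0], [0, 0, 0], 1]
    - [[-6, 0, 0], [0, 0, 0], 1]
    - [[-9, 0, 0], [0, 0, 0], 1]
    - [[-12, 0, 0], [0, 0, 0], 1]
    - [[-15, 0, 0], [0, 0, 0], 1]

```text
clock: 26.55
tcp_pos: [0.5115, 0.2711, -0.0174]
orientation: [0.0, 0.119, 0.993, -0.0]
wrist_force: [-0.6, 0.2, 0.7]
finger_gap: 0.0002
grip_force: 0.6
```

Call:
move_arm:
  targets:
    - [[-2, 0, 0], [0, 0, 0], 1]
    - [[-4, 0, 0], [0, 0, 0], 1]
    - [[-6, 0, 0], [0, 0, 0], 1]
    - [[-8, 0, 0], [0, 0, 0], 1]

```text
clock: 27.05
tcp_pos: [0.5192, 0.2692, -0.0174]
orientation: [0.0, 0.119, 0.993, -0.0]
wrist_force: [-1.7, 0.2, -0.3]
finger_gap: -0.0001
grip_force: 0.5
```

Call:
move_arm:
  targets:
    - [[-1, 0, 0], [0, 0, 0], 1]
    - [[-2, 0, 0], [0, 0, 0], 1]

```text
clock: 27.3
tcp_pos: [0.5211, 0.2688, -0.0174]
orientation: [-0.0, 0.119, 0.993, -0.0]
wrist_force: [-1.7, 0.4, 0.9]
finger_gap: -0.0003
grip_force: 0.6
```

Call:
move_arm:
  targets:
    - [[-1, 0, 0], [0, 0, 0], 1]
    - [[-2, 0, 0], [0, 0, 0], 1]

```text
clock: 27.55
tcp_pos: [0.5231, 0.2683, -0.0174]
orientation: [0.0, 0.119, 0.993, -0.0]
wrist_force: [-1.2, -0.4, -1.3]
finger_gap: 0.0002
grip_force: 0.5
```

Call:
move_arm:
  targets:
    - [[-1, 0, 0], [0, 0, 0], 1]
    - [[-2, 0, 0], [0, 0, 0], 1]

```text
clock: 27.8
tcp_pos: [0.5246, 0.2679, -0.0174]
orientation: [-0.0, 0.119, 0.993, 0.0]
wrist_force: [-4.0, 1.2, 2.3]
finger_gap: -0.0
grip_force: 1.8
```

Call:
move_arm:
  targets:
    - [[-1, 0, 0], [0, 0, 0], 1]
    - [[-2, 0, 0], [0, 0, 0], 1]

```text
clock: 28.05
tcp_pos: [0.5246, 0.2677, -0.0174]
orientation: [-0.002, 0.119, 0.993, 0.0]
wrist_force: [-9.5, 2.2, 6.2]
finger_gap: 0.0004
grip_force: 4.6
```

Call:
move_arm:
  targets:
    - [[-1, 0, 0], [0, 0, 0], 1]
    - [[-2, 0, 0], [0, 0, 0], 1]

```text
clock: 28.3
tcp_pos: [0.5246, 0.2676, -0.0174]
orientation: [-0.004, 0.119, 0.993, 0.0]
wrist_force: [-13.9, 3.8, 9.3]
finger_gap: 0.0003
grip_force: 7.2
```

Call:
move_arm:
  targets:
    - [[10, 0, 0], [0, 0, 0], 1]
    - [[30, 0, 0], [0, 0, 0], 1]
    - [[60, 0, 0], [0, 0, 0], 1]
    - [[75, 0, 0], [0, 0, 0], 1]
    - [[80, 0, -30], [0, 0, 0], 1]

```text
clock: 28.92
tcp_pos: [0.4487, 0.2851, 0.0111]
orientation: [-0.002, 0.119, 0.993, -0.001]
wrist_force: [1.2, -0.1, 0.6]
finger_gap: -0.0001
grip_force: 0.0
```

Call:
move_arm:
  targets:
    - [[0, 0, -40], [0, 0, 0], 1]
    - [[0, 0, -60], [0, 0, 0], 1]
    - [[0, 0, -60], [0, 0, 0], 1]

```text
clock: 29.3
tcp_pos: [0.4534, 0.2866, 0.0746]
orientation: [0.003, 0.119, 0.993, 0.001]
wrist_force: [-0.2, -0.3, -0.7]
finger_gap: 0.0
grip_force: 0.0
```

```bash
python3 -c "
from h import *
p=wristpic(); q=pic('scene')
for c in(p,q):
  for d in env.regions_of('tile_d_center',c)[:2]: print(round(d['confidence'],2),d['mask'].sum(),rect(c,d['mask'],.038))
  for d in env.landmark_of('tray_stop',c)[:1]+env.landmark_of('tile_d_center',c)[:1]: print(d['confidence'],d['centre'])
a=cv2.resize(p['pixels'][:300,160:480,::-1],(448,420),interpolation=2)
b=cv2.resize(q['pixels'][150:250,355:440,::-1],(352,414),interpolation=2)
cv2.imwrite('pics/w8.png',cv2.hconcat([a,cv2.resize(b,(352,420))]))
go(463.7,281.9,-17.5,167)"
```

```text
0.69 339 (554.3, 264.6, -13.9, 23.4, 9.5)
0.78 [0.5713, 0.2523, 0.03]
0.63 451 (566.2, 255.0, -13.7, 66.4, 58.1)
0.74 [0.6056, 0.2474, 0.0029]
0.62 [0.5668, 0.2542, 0.0354]
t 29.7 tcp [450.6 285.5  71.7] shift [-13.7  -0.3  89.2] turn [-0.01 -0.01 -0.07] j [ 0.41  0.31 -0.29  0.97 -0.    0.65] F [ 1.  -0.9  0. ] gap -0.0001
```

View pics/w8.png

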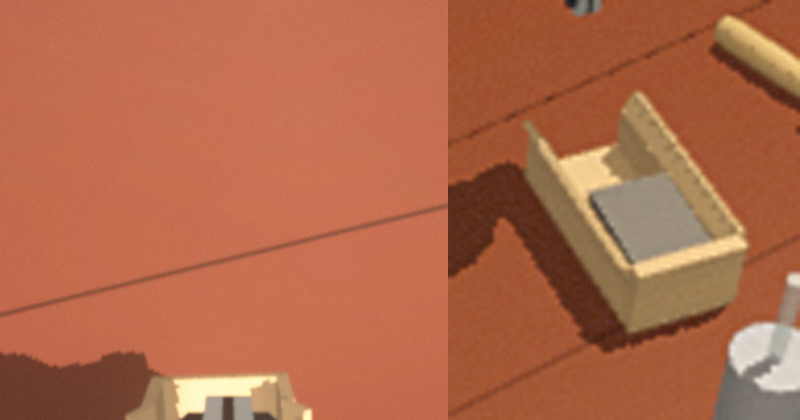

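The right-hand scene crop shows the stack flush against the stop, with D on top at (650,215); the wrist crop sees only the tray's open end at the bottom. For certainty on the lower tiles I'll tap once more with the tip leading slightly.

Call:
move_arm:
  targets:
    - [[-5, 0, 40], [0, -0.5, 0], 1]
    - [[-5, 0, 75], [0, -0.5, 0], 1]
    - [[-5, 0, 88], [0, -0.5, 0], 1]
    - [[-5, 0, 88], [0, -0.5, 0], 1]
    - [[-25, 0, 88], [0, -0.5, 0], 1]

```text
clock: 30.32
tcp_pos: [0.4761, 0.2803, -0.0143]
orientation: [0.044, 0.119, 0.992, -0.005]
wrist_force: [0.5, 0.0, 0.9]
finger_gap: 0.0001
grip_force: 0.0
```

```bash
python3 -c "
from h import *
s=env.get_state();x,y,z=s['tcp_pos']*1000;print(x*.974-y*.226,x*.226+y*.974,z)
print(R.from_quat(np.roll(s['orientation'],-1)).as_matrix().round(3))
go(528,266.5,-17,167)"
```

```text
400.3382782837195 380.6303300208768 -14.333727288134291
[[-0.968  0.236  0.085]
 [ 0.235  0.972 -0.02 ]
 [-0.088  0.    -0.996]]
t 30.32 tcp [476.1 280.3 -14.3] shift [-53.3  -1.2   7.4] turn [-0.    0.5  -0.06] j [ 0.42  0.39 -0.43  0.68 -0.05  0.65] F [0.5 0.  0.9] gap 0.0001
```

Call:
move_arm:
  targets:
    - [[-10, 0, 2.5], [0, 0, 0], 1]
    - [[-20, 0, 3.5], [0, 0, 0], 1]
    - [[-30, 0, 4.2], [0, 0, 0], 1]
    - [[-38, 0, 5], [0, 0, 0], 1]
    - [[-46, 0, 5.6], [0, 0, 0], 1]

```text
clock: 30.95
tcp_pos: [0.5208, 0.2688, -0.017]
orientation: [0.043, 0.119, 0.992, -0.005]
wrist_force: [0.3, 0.9, 0.5]
finger_gap: -0.0001
grip_force: 0.0
```

Call:
move_arm:
  targets:
    - [[-1, 0, 0], [0, 0, 0], 1]
    - [[-2, 0, 0], [0, 0, 0], 1]
    - [[-3, 0, 0], [0, 0, 0], 1]

```text
clock: 31.32
tcp_pos: [0.5229, 0.2683, -0.0168]
orientation: [0.043, 0.119, 0.992, -0.005]
wrist_force: [-0.0, 0.5, -0.5]
finger_gap: 0.0
grip_force: 0.0
```

Call:
move_arm:
  targets:
    - [[-1, 0, 0], [0, 0, 0], 1]
    - [[-2, 0, 0], [0, 0, 0], 1]

```text
clock: 31.58
tcp_pos: [0.5251, 0.2678, -0.0165]
orientation: [0.043, 0.119, 0.992, -0.005]
wrist_force: [0.4, 0.1, 0.2]
finger_gap: 0.0002
grip_force: 0.0
```

Call:
move_arm:
  targets:
    - [[-1, 0, 0], [0, 0, 0], 1]
    - [[-2, 0, 0], [0, 0, 0], 1]

```text
clock: 31.82
tcp_pos: [0.5272, 0.2673, -0.0163]
orientation: [0.043, 0.119, 0.992, -0.005]
wrist_force: [0.3, 0.5, -0.3]
finger_gap: 0.0001
grip_force: 0.0
```

Call:
move_arm:
  targets:
    - [[-1, 0, 0], [0, 0, 0], 1]
    - [[-2, 0, 0], [0, 0, 0], 1]

```text
clock: 32.08
tcp_pos: [0.5281, 0.2669, -0.0164]
orientation: [0.042, 0.119, 0.992, -0.005]
wrist_force: [-4.9, 1.1, 1.7]
finger_gap: 0.0002
grip_force: 2.5
```

Call:
move_arm:
  targets:
    - [[-1, 0, 0], [0, 0, 0], 1]
    - [[-1, 0, 0], [0, 0, 0], 1]

```text
clock: 32.33
tcp_pos: [0.5281, 0.2668, -0.0164]
orientation: [0.042, 0.119, 0.992, -0.005]
wrist_force: [-6.3, 1.9, 3.6]
finger_gap: 0.0001
grip_force: 3.2
```

Call:
move_arm:
  targets:
    - [[10, 0, 0], [0, 0, 0], 1]
    - [[40, 0, 0], [0, 0, 0], 1]
    - [[75, 0, 2], [0, 0, 0], 1]
    - [[85, 0, -20], [0, 0, 0], 1]
    - [[85, 0, -60], [0, 0, 0], 1]

```text
clock: 32.95
tcp_pos: [0.4402, 0.2872, 0.0353]
orientation: [0.042, 0.119, 0.992, -0.007]
wrist_force: [0.7, 0.2, -0.1]
finger_gap: 0.0
grip_force: 0.0
```

Call:
move_arm:
  targets:
    - [[0, 0, -40], [0, 0.5, 0], 1]
    - [[0, 0, -60], [0, 0.5, 0], 1]
    - [[0, 0, -60], [0, 0.5, 0], 1]
    - [[0, 0, -60], [0, 0.5, 0], 1]

```text
clock: 33.45
tcp_pos: [0.437, 0.2888, 0.0951]
orientation: [-0.0, 0.119, 0.993, -0.0]
wrist_force: [0.4, 0.1, -0.3]
finger_gap: -0.0001
grip_force: 0.0
```

```bash
python3 -c "
from h import *
for n in('scene','top'):
  c=pic(n)
  for d in env.regions_of('tile_d_center',c)[:2]: print(round(d['confidence'],2),d['mask'].sum(),rect(c,d['mask'],.038))
s=env.get_state(); print(s['clock'],s['tcp_pos'],s['wrist_force'],np.abs(s['qvel']).max())
"
```

```text
0.79 401 (567.1, 255.2, -13.0, 64.3, 54.6)
0.76 559 (566.2, 254.9, -14.6, 69.6, 51.6)
0.37 1202 (542.2, 263.1, -11.9, 144.6, 79.2)
33.65 [0.43673923 0.28880258 0.09487733] [0.71658695 0.4883089  0.44872758] 0.0066623766963278125
```

```bash
python3 -c "
from h import *
print(env.hand_in())"
```

```text
the job is handed in; nothing more can be done
None
```

I handed the job in at about 34 s: tile D is on top of the stack, which I tapped flush against the stop. I confirmed D flush by camera but the lower three tiles only by push contact, no verdict came back, and I viewed 11 pictures against the limit of 10.

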